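# Hang the load can on the test beam by its snap hook

### The arm

A 7-joint arm with a two-finger parallel gripper is mounted at the origin on the work surface. World frame = base frame: x ahead of the robot, y to its left, z up, the work surface at z = 0. Lengths are in m, angles in rad, forces in N, time in s.
With the tool pointing down it reaches from about 0.425 to 0.875 m from the base axis. Payload 4.7 kg.
Tool frame: the origin (TCP) lies on the centre line of the jaws, within the pads' length; the fingertips stand 22 mm ahead of it and the grasp point (between the pads) lies 3 mm ahead of it; z points along the fingers, y is the direction in which the jaws open and shut (so a half turn about z gives the same grasp; the last joint's range is limited). The gripper opens to 87 mm and grips with 3 to 60 N. Pads are 19 mm wide; open, the fingers measure 117 mm over their backs; the gripper's body (75 mm by 190 mm) begins 51 mm behind the grasp point.
Start: joints at [-1.149, 0.321, -0.07, 1.45, 0.023, 1.371, -0.057], TCP at [0.258, 0.597, 0.215] pointing down, gripper open.
Joint ranges: [-2.86, 2.86], [-0.3, 2.09], [-1.38, 1.24], [0.06, 2.45], [-1.56, 4.7], [0.09, 2.05], [-2.69, 2.69]. Speed limits (rad/s): [2.57, 2.57, 3.14, 3.14, 3.14, 3.14, 3.14].

### API

Orientations are given as a rotation vector (axis times angle).
In Python, from bench import ctrl, imaging, close_job, finder gives the robot as it stands. The module is installed in compiled form; this text tells all that it offers.
- The arm moves only by the shell command python3 -m jog 'ROWS' [FORCE]. ROWS is JSON, a list that holds one entry, the list of rows, each a list of 7 numbers: the shift along the tool's x, y, z in cm, then the turn, a rotation vector about the tool's x, y, z in degrees, then the finger opening in cm, from 0 to 8.7. In form: [[[dx, dy, dz, ax, ay, az, claw], ...]]. A call has 1 to 12 rows; each row shifts and turns the commanded pose from where the row before left it, along the tool's axes as they then stand; what a row does not reach is not made up. A row lasts 1/10 s, in which the tool goes at most 50 mm and 8.59 degrees, less where a joint would pass 70% of its speed; a pose out of reach is approached as far as the arm can. A call is refused whole if a number of a shift passes 5 or a number of a turn 8.59, either way. A call with a gripper value outside its range is refused whole. The fingers move at their own pace and stop on an object; FORCE is the grip in N (left out, the last holds). Time passes only in rows, so rows that do not move let the fingers close. It gives the time, the measured TCP pose, the force and the opening at its end, in the units of the state.
- ctrl.get_state(): the state, without advancing time (a new reading comes with each control period).
- imaging.get_image(name): name is "scene" or "top" or "wrist"; returns a dict with "frame" (384x512x3 uint8, red, green, blue), "intrinsics" (3x3 intrinsics, pixels), "pose" (4x4, takes a point from camera to world coordinates). Camera axes: x right, y down, z forward; pixel columns grow to the right and rows downward; lengths in m; the calibration is good to about 2 mm. A picture is of the moment at which its call begins. There is no depth.
- close_job(): hands the job in, once; it reports no verdict.
Trained networks look in the newest picture that a camera, given by its name, has taken for a name from the list of things; names that differ only in an ending like _2 or _b are one class to them, and where a whole thing is asked for, a point or a joint stands for the part that bears it (a point fixed in the world has none). Each returns a list of dicts, best first, with "conf" (0 to 1); they miss things now and then, are a little off and sometimes report something else, mostly with a low value. They report only what shows in the picture. A call takes as long as a camera call. They do not tell look-alikes from the thing itself.
- finder.trace(label, camera): "region" (384x512 bool, what is visible of it) and "point" ([row, column] as shares, 0 to 1, of the picture: columns of its width, rows of its height, amid what is visible of it).
- finder.spot_point(label, camera): "point" ([row, column] as shares, 0 to 1, of the picture: columns of its width, rows of its height: a listed point, or the origin of a listed thing).
The state is a dict: "time": time; "joint_positions": joint angles; "qd": joint speeds; "joint_torque": joint torques, N m; "position": TCP position; "tool_rot": TCP orientation; "ft_force": force on the tool from outside, world axes, zero at the start; "torque": the same for the moment, N m; "grip_width": opening from 0.0 (shut) to 1.0 (fully open).
Only numpy, scipy, OpenCV 4.12 (cv2) and the standard library are available. Lean on these libraries where they do the work, as an engineer would, in place of code of your own. Each camera call takes 0.05 s, during which the arm holds its last target. There are 200 camera calls.

### The job

Load the bending test on the optics bench: pick up the brass load can by its snap hook, press the hook's sprung gate in against the ring at the free end of the aluminium beam and hook it on, so that the gate snaps shut behind the ring. Never force the ring, and lower the can until the beam carries its whole weight before you let go, so that the beam neither drops nor springs up. Leave the can hanging still and clear of the bench, and the other cans and the optics where they are.

Things in the scene. Friction and masses are not known exactly. Their poses are not given: they have to be found in the camera images.
- brass_can: Brass load can, 50 mm across, 60 mm high, with a steel snap hook standing on its lid (138 mm high in all). Origin: centre of the can's underside; z up the can, x towards the hook's gate. Its filling of shot differs each time (0.2 to 0.8 kg in all), so its weight is not known beforehand. The hook is flat, in the can's x-z plane, clear inside from x = -12 to 12 mm and z = 80 to 130 mm.
- spine (a point): Middle of the hook's straight flat spine, the place to grip it (fingers closing along the can's y): at x = -18, z = 97 mm of the brass can; 12 mm wide in x, 10 mm thick in y, straight 20 mm up and down from here. Axes as the can's.
- nose (a point): Lowest point of the hook's nose, at x = 16, z = 110.5 mm of the brass can. A bow of 8 mm round bar (centre x = 0, z = 118 mm, inner radius 12 mm) joins the nose to the spine. The hook's mouth, shut by the gate, lies below the nose. Axes as the can's.
- gate (a joint): Sprung brass gate, a 6 mm bar shutting the mouth below the nose; hinged at x = 16, z = 80 mm of the brass can, its tip at z = 108 mm. 0 = shut; grows as pressed towards the spine, to 1.0 rad. Takes 3 to 6 N on its upper third. A bar pressed in past the nose at about z = 97 to 106 mm (to x = 3 mm or less) can then go up into the bow, and the gate snaps shut below it.
- hook_seat (a point): Point inside the bow (x = 0, z = 127.5 mm of the brass can) where the middle of the ring's bar lies when the can hangs from it.
- eye_bar (a point): Middle of the near bar of the steel ring at the free end of the beam: the ring's point farthest from the stand, about 210 mm above the bench. The ring lies level, of 5 mm round bar, 23 mm clear inside, its centre 14 mm from here towards the stand. This bar runs across the beam. Axes: x along the beam towards the stand, z up.
- stand: Stand of the test beam, fixed to the bench: light blue base 130 x 130 x 16 mm, steel post, black clamp with a laser sensor over the beam's root (246 mm high). Origin: centre of the underside, z up. The beam, an aluminium strip 25 x 2 mm, sticks out level along the stand's -x; the ring's near bar is 235 mm from the post. Hook the can on with its x axis along the stand's x.
- beam (a joint): Bending of the beam, as a turn about the clamp 215 mm from the ring's near bar: 0 = straight and unloaded, positive = the ring sags. It is springy: the ring yields about 3.3 mm for each newton up or down, and hardly at all level; sagging, it draws back towards the stand by 1 to 2 mm.
- blue_can: Blue load can with the same kind of hook, a bystander. Origin: centre of its underside, z up.
- grey_can: Grey load can with the same kind of hook, a bystander. Origin: centre of its underside, z up.
- lens_mount: Lens in a round black mount on a post and a light blue 60 mm base, 126 mm high, a bystander. Origin: centre of its underside.
- iris_mount: Iris in a round black mount on a post and a light blue 60 mm base, 126 mm high, a bystander. Origin: centre of its underside.
- driver: Screwdriver with a red handle, 170 mm, lying on the bench, a bystander.
- lens_case: Flat black lens case 80 x 60 x 22 mm, a bystander. Origin: centre of its underside.
- wash_bottle: White bottle with a red cap, 48 mm across and 100 mm high, a bystander. Origin: centre of its underside.
There are look-alikes about, which are no part of the job. Of the things like the brass_can, leave any that is orange, pink or purple; of the rest the smaller one is meant.

How it is judged:
By the outcome, as a careful person would: the job done as asked, in the order asked, and still so for the second after the job is handed in, with the robot touching nothing.
It also fails if it takes over 58 s, if anything falls off the work surface, if the arm or the gripper's body presses on something with over 40 N, if the wrist force passes 120 N, or if a joint passes its speed limit or range.

## Working session

There is one attempt and no reset: what is moved stays moved. The work goes in short steps, Python scripts to look and compute and a shell command to move; the robot and the scene stay as the last step left them, time stands still between calls to the robot, and variables do not carry over. Pictures are saved under pics/ and viewed, about 8 in all and at most 12, crops included, and the job is handed in when it is done.

```bash
mkdir -p pics; cat > h.py <<'E'
import numpy as np, cv2
from bench import ctrl, imaging, close_job, finder
from scipy.spatial.transform import Rotation as R
def ray(im,p):
    u=p[1]*512; v=p[0]*384
    d=np.linalg.inv(im["intrinsics"])@[u,v,1]; T=np.array(im["pose"])
    return T[:3,3], T[:3,:3]@d
def atz(im,p,z):
    o,d=ray(im,p); return o+d*(z-o[2])/d[2]
def tri(rs):
    A=np.zeros((3,3));b=np.zeros(3)
    for o,d in rs:
        d=d/np.linalg.norm(d);P=np.eye(3)-np.outer(d,d);A+=P;b+=P@o
    x=np.linalg.solve(A,b)
    return x,[np.linalg.norm(np.cross(x-o,d/np.linalg.norm(d))) for o,d in rs]
def proj(im,X):
    T=np.array(im["pose"]);c=T[:3,:3].T@(np.array(X)-T[:3,3]);q=im["intrinsics"]@c;return q[:2]/q[2]
def save(im,n,crop=None,s=1):
    f=im["frame"]
    if crop: r0,r1,c0,c1=crop; f=f[r0:r1,c0:c1]
    f=cv2.resize(f,None,fx=s,fy=s,interpolation=cv2.INTER_CUBIC)
    cv2.imwrite(f"pics/{n}.png",f[:,:,::-1])
E
python3 - <<'E'
from h import *
np.set_printoptions(precision=3,suppress=True)
s=ctrl.get_state();print({k:np.round(v,3) for k,v in s.items()})
ims={}
for c in ("scene","top"):
    im=imaging.get_image(c);ims[c]=im
    print(c,im["pose"])
    for l in ("brass_can","blue_can","grey_can","spine","nose","hook_seat","eye_bar","stand"):
        for d in finder.spot_point(l,c)[:4]:
            p=d["point"];print(l,round(d["conf"],2),[round(p[1]*512),round(p[0]*384)],atz(im,p,{"eye_bar":.21,"spine":.097,"nose":.11,"hook_seat":.127}.get(l,0))[:2])
a=np.hstack([ims["scene"]["frame"]]);save(ims["scene"],"s1",None,1.5);save(ims["top"],"t1",None,1.5)
E
```

```text
{'time': np.float64(0.0), 'joint_positions': array([-1.149,  0.322, -0.07 ,  1.452,  0.023,  1.371, -0.057]), 'qd': array([-0.   ,  0.001,  0.   ,  0.   ,  0.001,  0.003, -0.001]), 'joint_torque': array([ -0.   , -49.129,  -0.404, -31.253,  -0.064,   0.044,   0.   ]), 'position': array([0.258, 0.596, 0.214]), 'tool_rot': array([-0.636, -3.076,  0.003]), 'ft_force': array([-0.145, -0.21 , -0.294]), 'torque': array([ 0.021, -0.016, -0.005]), 'grip_width': np.float64(0.999)}
scene [[ 0.316  0.827 -0.465  1.195]
 [ 0.949 -0.275  0.157 -0.151]
 [ 0.002 -0.49  -0.871  1.278]
 [ 0.     0.     0.     1.   ]]
brass_can 0.98 [164, 176] [ 0.366 -0.184]
brass_can 0.85 [151, 207] [ 0.469 -0.252]
brass_can 0.68 [189, 219] [ 0.553 -0.143]
brass_can 0.6 [196, 172] [ 0.384 -0.074]
blue_can 0.76 [126, 215] [ 0.473 -0.336]
grey_can 0.75 [158, 234] [ 0.573 -0.251]
spine 0.96 [194, 152] [ 0.371 -0.068]
spine 0.77 [154, 152] [ 0.329 -0.191]
spine 0.64 [172, 178] [ 0.444 -0.159]
spine 0.58 [184, 209] [ 0.563 -0.15 ]
nose 0.87 [191, 200] [ 0.546 -0.124]
nose 0.85 [158, 161] [ 0.378 -0.186]
nose 0.84 [153, 1
[... 596 characters left out ...]
ss_can 0.62 [402, 169] [ 0.674 -0.385]
blue_can 0.78 [389, 239] [ 0.455 -0.339]
grey_can 0.59 [360, 201] [ 0.57  -0.253]
spine 0.85 [304, 256] [ 0.403 -0.066]
spine 0.67 [329, 201] [ 0.563 -0.138]
spine 0.61 [348, 277] [ 0.345 -0.191]
spine 0.58 [333, 236] [ 0.461 -0.149]
nose 0.97 [314, 275] [ 0.352 -0.092]
nose 0.88 [361, 230] [ 0.48  -0.227]
nose 0.68 [347, 262] [ 0.387 -0.186]
nose 0.63 [333, 232] [ 0.473 -0.149]
hook_seat 0.94 [352, 270] [ 0.367 -0.197]
hook_seat 0.81 [328, 205] [ 0.55  -0.132]
hook_seat 0.73 [339, 236] [ 0.462 -0.16 ]
hook_seat 0.67 [311, 269] [ 0.369 -0.083]
eye_bar 0.85 [228, 227] [0.485 0.148]
stand 0.94 [248, 155] [0.716 0.1  ]
stand 0.39 [388, 238] [ 0.458 -0.336]
```

View pics/s1.png

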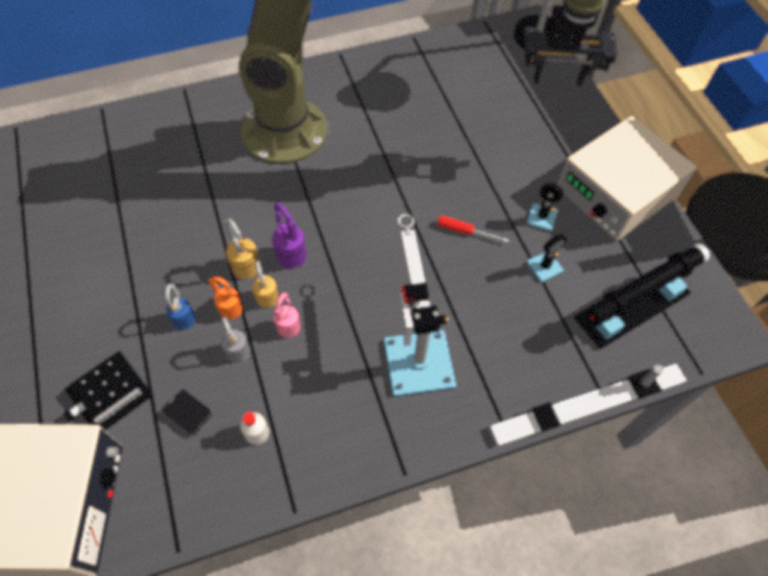

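View pics/t1.png

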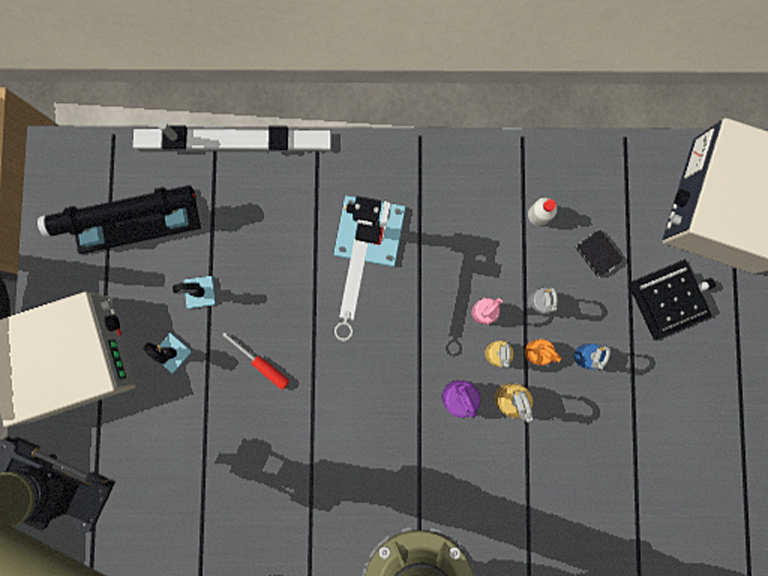

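Candidates like the brass can (1.5x top picture): big brass (515,402), small brass (499,353), orange (542,352), pink (486,311), purple (461,398). After excluding the colours, the smaller brass one at (499,353), near (0.46,-0.155), is meant. The ring is near (0.485,0.148). I'll check the choice with a close crop.

```bash
python3 - <<'E'
from h import *
np.set_printoptions(precision=3,suppress=True)
A=imaging.get_image("scene");B=imaging.get_image("top")
f=np.hstack([cv2.resize(A["frame"][140:240,130:220],None,fx=4.4,fy=4.4,interpolation=2),cv2.resize(B["frame"][190:290,290:380],None,fx=4.4,fy=4.4,interpolation=2)])
cv2.imwrite("pics/c1.png",f[:,:,::-1])
for c,im in (("scene",A),("top",B)):
    for l in ("eye_bar","stand"):
        imaging.get_image(c)
        for d in finder.spot_point(l,c)[:2]: print(c,l,d["conf"],atz(im,d["point"],.21 if l=="eye_bar" else 0))
E
python3 -m jog '[[[0,0,-4,0,0,0,8.7],[0,0,-5,0,0,0,8.7],[0,0,-5,0,0,4,8.7]]]'
```

```text
scene stand 0.78 [0.725 0.109 0.   ]
top eye_bar 0.92 [0.488 0.145 0.21 ]
top stand 0.97 [0.709 0.102 0.   ]
time: 1.7
position: [0.2576, 0.5962, 0.3558]
tool_rot: [-0.745, -3.052, 0.002]
ft_force: [0.3, 0.2, 0.8]
grip_width: 0.999
```

View pics/c1.png

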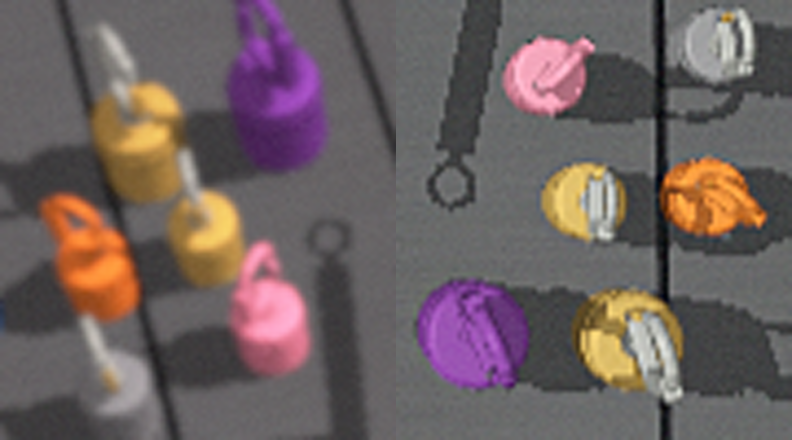

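The small brass can is at top-crop pixel (590,200), with its hook plane along world x. The orange, pink and purple cans and the bigger brass can are distinct from it. Next I'll travel over it.

```bash
python3 -m jog '[[[0,0,0,0,0,-8.5,8.7],[0,0,0,0,0,-8.5,8.7],[0,0,0,0,0,-8.5,8.7],[0,0,0,0,0,-1.9,8.7],[-2.4,-4.3,0,0,0,0,8.7],[-2.4,-4.3,0,0,0,0,8.7],[-2.4,-4.3,0,0,0,0,8.7],[-2.4,-4.3,0,0,0,0,8.7],[-2.4,-4.3,0,0,0,0,8.7],[-2.4,-4.3,0,0,0,0,8.7],[-2.4,-4.3,0,0,0,0,8.7],[-2.4,-4.3,0,0,0,0,8.7]]]'
python3 -m jog '[[[0,-4.5,0,0,0,0,8.7],[0,-4.5,0,0,0,0,8.7],[0,-4.5,0,0,0,0,8.7],[0,-4.5,0,0,0,0,8.7],[0,-4.5,0,0,0,0,8.7],[0,-4.5,0,0,0,0,8.7],[0,-4.5,0,0,0,0,8.7],[0,-4,0,0,0,0,8.7],[0,0,0,0,0,0,8.7]]]'
python3 - <<'E'
from h import *
np.set_printoptions(precision=3,suppress=True)
im=imaging.get_image("wrist");save(im,"w1",None,1.5);print(im["pose"],ctrl.get_state()["joint_positions"])
for l,z in (("brass_can",0),("spine",.097),("nose",.1105),("hook_seat",.1275)):
    for d in finder.spot_point(l,"wrist")[:5]:
        p=d["point"];print(l,round(d["conf"],2),[round(p[1]*768),round(p[0]*576)],atz(im,p,z)[:2])
E
```

```text
time: 2.9
position: [0.4507, 0.2509, 0.355]
tool_rot: [-0.001, 3.141, 0.001]
ft_force: [1.6, -0.0, 0.5]
grip_width: 1.001
time: 3.8
position: [0.4493, -0.109, 0.3552]
tool_rot: [0.016, 3.14, -0.002]
ft_force: [0.2, 0.0, -0.8]
grip_width: 1.001
[[ 0.01   0.958  0.286  0.371]
 [ 1.    -0.01  -0.003 -0.109]
 [-0.001  0.286 -0.958  0.525]
 [ 0.     0.     0.     1.   ]] [-0.436 -0.158  0.535  1.665  0.08   1.611  1.662]
brass_can 0.92 [345, 242] [ 0.465 -0.159]
brass_can 0.9 [321, 168] [ 0.374 -0.186]
brass_can 0.63 [281, 248] [ 0.473 -0.242]
brass_can 0.62 [366, 305] [ 0.551 -0.134]
brass_can 0.56 [407, 170] [ 0.378 -0.08 ]
spine 0.98 [244, 254] [ 0.46  -0.257]
spine 0.81 [289, 140] [ 0.347 -0.201]
spine 0.73 [198, 389] [ 0.619 -0.328]
spine 0.69 [336, 241] [ 0.447 -0.159]
spine 0.68 [425, 199] [ 0.405 -0.067]
nose 0.88 [270, 276] [ 0.481 -0.228]
nose 0.87 [406, 140] [ 0.349 -0.087]
nose 0.84 [305, 184] [ 0.389 -0.185]
nose 0.75 [330, 280] [ 0.485 -0.166]
nose 0.63 [371, 325] [ 0.536 -0.124]
hook_seat 0.93 [251, 275] [ 0.475 -0.241]
hook_seat 0.62 [330, 266] [ 0.466 -0.163]
hook_seat 0.6 [293, 167] [ 0.372 -0.193]
hook_seat 0.6 [364, 350] [ 0.557 -0.132]
hook_seat 0.6 [420, 168] [ 0.375 -0.076]
```

View pics/w1.png

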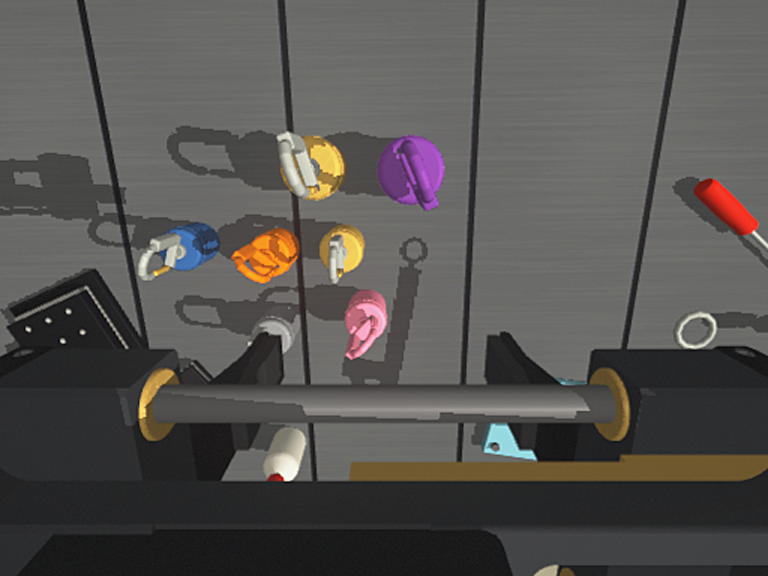

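The wrist view shows the small brass can at (342,250), its spine nearer the robot and its nose at (330,280). So its x axis is about -10° yaw. I'll go lower for a second look.

```bash
python3 -m jog '[[[0,-2.5,3.5,0,0,0,6.5],[0,-2.5,3.5,0,0,0,6.5],[0,0,3,0,0,5,6.5],[0,0,0,0,0,5,6.5],[0,0,0,0,0,0,6.5],[0,0,0,0,0,0,6.5]]]'
cat > look.py <<'E'
from h import *
import sys
np.set_printoptions(precision=4,suppress=True)
def look(name,pts,crop=None,s=1.5):
    im=imaging.get_image("wrist");
    if name: save(im,name,crop,s)
    st=ctrl.get_state();print(st["position"],st["tool_rot"])
    for l,z in pts:
        for d in finder.spot_point(l,"wrist")[:5]:
            p=d["point"];print(l,round(d["conf"],2),[round(p[1]*512),round(p[0]*384)],atz(im,p,z)[:2])
    return im
E
python3 - <<'E'
from look import *
look("w2",(("brass_can",0),("spine",.097),("nose",.1105),("hook_seat",.1275)))
E
```

```text
time: 4.65
position: [0.4509, -0.1513, 0.255]
tool_rot: [0.266, 3.13, -0.0]
ft_force: [0.4, -0.7, -0.0]
grip_width: 0.751
[ 0.451  -0.1515  0.2553] [ 0.2673  3.1289 -0.0001]
brass_can 0.87 [222, 114] [ 0.3709 -0.1891]
brass_can 0.87 [297, 105] [ 0.3776 -0.0778]
brass_can 0.86 [278, 216] [ 0.5459 -0.1297]
brass_can 0.84 [251, 173] [ 0.4665 -0.1622]
brass_can 0.82 [201, 186] [ 0.4736 -0.2438]
spine 0.9 [276, 257] [ 0.5638 -0.1437]
spine 0.83 [172, 197] [ 0.4587 -0.2588]
spine 0.82 [251, 175] [ 0.4484 -0.1576]
spine 0.82 [326, 123] [ 0.4022 -0.0612]
spine 0.66 [201, 94] [ 0.3468 -0.1958]
nose 0.96 [252, 207] [ 0.4839 -0.162 ]
nose 0.87 [287, 240] [ 0.5352 -0.1257]
nose 0.86 [220, 137] [ 0.3956 -0.183 ]
nose 0.84 [198, 215] [ 0.4828 -0.2288]
nose 0.69 [306, 79] [ 0.3526 -0.0804]
hook_seat 0.93 [204, 117] [ 0.372 -0.193]
hook_seat 0.87 [179, 214] [ 0.4723 -0.2447]
hook_seat 0.76 [248, 196] [ 0.4639 -0.163 ]
hook_seat 0.74 [284, 264] [ 0.5573 -0.1349]
hook_seat 0.72 [319, 99] [ 0.3746 -0.0725]
```

View pics/w2.png

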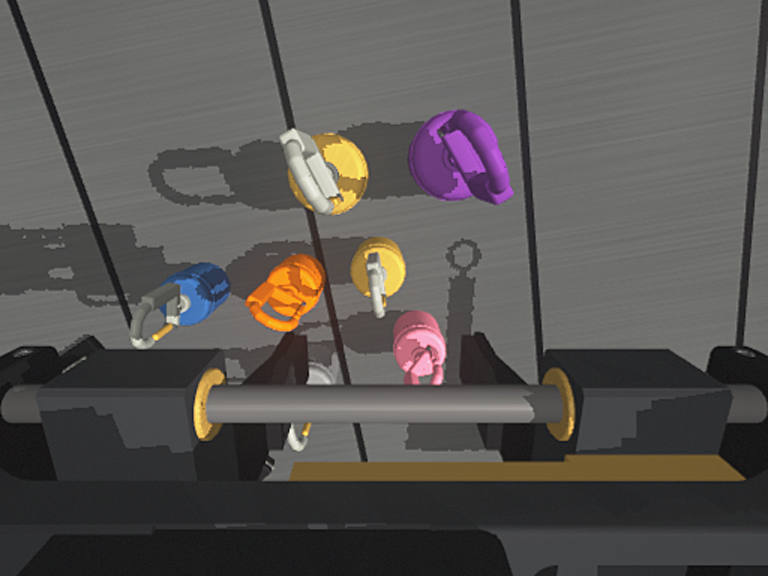

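The gripper view shows the small brass can at (378,270), its spine towards the robot and clear space for both fingers. I'll descend onto the spine.

```bash
python3 -m jog '[[[0.14,-0.71,4,0,0,0,5],[0,0,4,0,0,0,5],[0,0,3,0,0,0,5],[0,0,2,0,0,0,5],[0,0,1.3,0,0,0,5],[0,0,1,0,0,0,5],[0,0,0,0,0,0,5],[0,0,0,0,0,0,5]]]' 10
python3 - <<'E'
from look import *
look("w3",())
E
```

```text
time: 5.7
position: [0.4484, -0.1591, 0.1023]
tool_rot: [0.272, 3.128, -0.0]
ft_force: [-0.3, 0.3, 0.7]
grip_width: 0.576
[ 0.4486 -0.1591  0.1025] [0.2724 3.1279 0.    ]
```

View pics/w3.png

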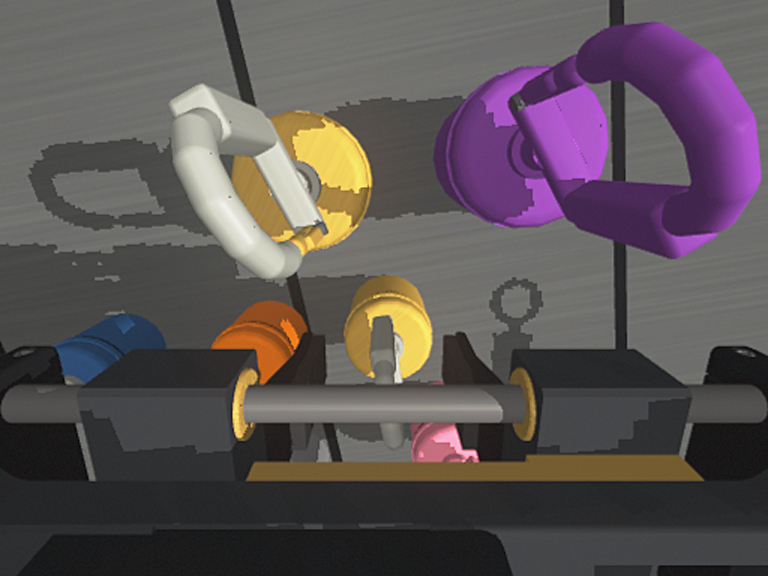

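The spine at column 382 sits centred between the fingers. Closing.

```bash
python3 -m jog '[[[0,0,0,0,0,0,2],[0,0,0,0,0,0,1],[0,0,0,0,0,0,0],[0,0,0,0,0,0,0],[0,0,0,0,0,0,0],[0,0,0,0,0,0,0]]]' 45
python3 -m jog '[[[0,0,-0.5,0,0,0,0],[0,0,-1,0,0,0,0],[0,0,-1.5,0,0,0,0],[0,0,-2,0,0,0,0],[0,0,0,0,0,0,0],[0,0,0,0,0,0,0]]]'
python3 - <<'E'
from look import *
s=ctrl.get_state();print(s["ft_force"],s["torque"])
E
```

```text
time: 6.35
position: [0.4476, -0.159, 0.1016]
tool_rot: [-0.273, -3.13, 0.0]
ft_force: [-1.5, 0.8, 2.6]
grip_width: 0.113
time: 6.95
position: [0.4478, -0.1589, 0.1516]
tool_rot: [0.273, 3.129, 0.001]
ft_force: [-0.5, -0.2, -5.4]
grip_width: 0.112
[-0.5344 -0.241  -5.3965] [ 0.0893  0.2263 -0.0487]
```

```bash
python3 -m jog '[[[0,0,-3,0,0,0,0],[0,0,-4,0,0,0,0],[0,0,-4,0,0,0,0],[0,0,-4,0,0,0,0],[0,0,-2,0,0,0,0],[0.3,1.5,0,0,0,0,0],[0.65,3.2,0,0,0,0,0],[0.7,3.4,0,0,0,0,0],[0.7,3.4,0,0,0,0,0],[0.7,3.4,0,0,0,0,0],[0.7,3.4,0,0,0,0,0],[0.65,3.2,0,0,0,0,0]]]'
python3 -m jog '[[[0.4,2,0,0,0,0,0],[0.2,0.9,0,0,0,0,0],[0,0,0,0,0,0,0],[0,0,0,0,0,0,0]]]'
python3 - <<'E'
from look import *
im=look("w4",(("eye_bar",.21),("stand",0),("spine",.312)))
r=[]
for c in ("wrist","top","scene"):
    m=im if c=="wrist" else imaging.get_image(c)
    d=finder.spot_point("eye_bar",c)
    for q in d[:2]: print(c,q["conf"],q["point"],atz(m,q["point"],.21))
    if d: r.append(ray(m,d[0]["point"]))
print(tri(r), ctrl.get_state()["joint_positions"])
E
```

```text
time: 8.15
position: [0.4406, 0.0621, 0.3199]
tool_rot: [-0.272, -3.127, 0.001]
ft_force: [0.1, 0.3, -5.0]
grip_width: 0.106
time: 8.55
position: [0.4407, 0.0883, 0.321]
tool_rot: [-0.276, -3.129, 0.002]
ft_force: [0.1, -0.2, -4.8]
grip_width: 0.109
[0.4409 0.0881 0.3212] [-0.2769 -3.1291  0.0015]
eye_bar 0.59 [320, 221] [0.4911 0.1502]
spine 0.89 [133, 161] [0.3814 0.0171]
spine 0.86 [34, 141] [ 0.3581 -0.042 ]
spine 0.85 [255, 227] [0.4413 0.0875]
spine 0.62 [37, 217] [ 0.4078 -0.0607]
wrist 0.59 [0.576, 0.6246] [0.4911 0.1502 0.21  ]
top 0.94 [0.5828, 0.4453] [0.4922 0.1471 0.21  ]
scene 0.74 [0.3714, 0.5289] [0.4886 0.1519 0.21  ]
(array([0.491 , 0.1492, 0.213 ]), [np.float64(0.0012934464580288433), np.float64(0.002584815757279788), np.float64(0.0018064314134066941)]) [-0.5754 -0.1556  0.2774  1.7456  0.0423  1.5454  1.0941]
```

View pics/w4.png

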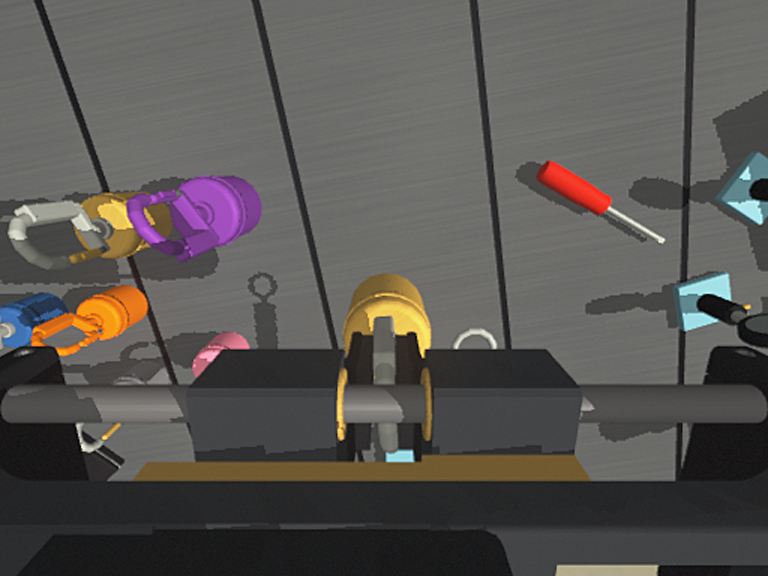

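The ring shows at (475,335) with its near bar on the robot side. The can is held straight. I'll get the beam's direction, then back off, descend and line up.

```bash
python3 -m jog '[[[1,0,0,0,0,0,0],[0.95,0,1,0,0,0,0],[0,0,3,0,0,0,0],[0,0,3,0,0,0,0],[0,0,2,0,0,0,0],[0,2,1,0,0,0,0],[0,2.5,0.5,0,0,0,0],[0,2,0.2,0,0,0,0],[0,0.44,0.2,0,0,0,0],[0,0,0,0,0,0,0],[0,0,0,0,0,0,0]]]'
python3 - <<'E'
from look import *
m=imaging.get_image("top");T=m["frame"]
g=T[150:235,215:262].astype(int)
w=((g.min(2)>170)).astype(np.uint8)
n,lab,st,ce=cv2.connectedComponentsWithStats(w)
k=1+np.argmax(st[1:,4]);ys,xs=np.where(lab==k);print(st[k])
P=np.array([atz(m,[(y+150.5)/384,(x+215.5)/512],.211)[:2] for y,x in zip(ys,xs)])
v=np.linalg.svd(P-P.mean(0),full_matrices=False)[2][0];v*=np.sign(v[0]);print("beam yaw",np.degrees(np.arctan2(v[1],v[0])),P.mean(0), "y at x=.491",P.mean(0)[1]+(.491-P.mean(0)[0])*v[1]/v[0])
im=imaging.get_image("wrist");S=imaging.get_image("scene")
E_=np.array([.491,.1497,.211])
f=np.hstack([cv2.resize(q["frame"][r0:r0+h,c0:c0+w],(400,400),interpolation=2) for q,r0,h,c0,w in ((im,160,120,230,120),(S,110,80,230,80))])
cv2.imwrite("pics/w5.png",f[:,:,::-1])
for c,q in (("wrist",im),("scene",S)):
    print(c,proj(q,E_),[(round(d["conf"],2),np.array(d["point"])[::-1]*[512,384]) for l in ("eye_bar",) for d in finder.spot_point(l,c)[:2]])
    for l in ("nose","spine","hook_seat","brass_can"):
        print(l,[(round(d["conf"],2),np.array(d["point"])[::-1]*[512,384]) for d in finder.spot_point(l,c)[:6]])
s=ctrl.get_state();print(s["position"],s["tool_rot"],s["ft_force"])
Rt=R.from_rotvec(s["tool_rot"]).as_matrix();X=-Rt[:,0];Z=-Rt[:,2]
for n,a,b in (("nose",16,110.5),("spine",-18,97),("hook_seat",0,127.5),("brass_can",0,0)):
    p=s["position"]+X*(a+18)/1e3+Z*(b-101.8)/1e3;print(n,p,"pred scene",proj(S,p),"wrist",proj(im,p))
E
```

```text
time: 10.1
position: [0.4333, 0.1605, 0.2127]
tool_rot: [-0.274, -3.13, 0.001]
ft_force: [0.1, 0.4, -5.7]
grip_width: 0.1
[  8   9  22  68 535]
beam yaw -10.396618039570697 [0.585  0.1285] y at x=.491 0.14578934901259397
wrist [255.4731 302.8132] [(0.57, array([253.696, 300.096])), (0.53, array([257.792 , 204.7872]))]
nose [(0.89, array([258.2016, 284.5056]))]
spine [(0.97, array([ 11.1104, 204.5952])), (0.65, array([256.    , 228.7104]))]
hook_seat [(0.8, array([255.5904, 277.5168]))]
brass_can [(0.93, array([ 84.8896, 269.6832])), (0.84, array([256.6144, 203.5968])), (0.84, array([ 79.0016, 158.5152])), (0.77, array([  5.888 , 170.8032]))]
scene [270.3814 143.2338] [(0.71, array([126.976, 280.512])), (0.6, array([270.08  , 142.3104]))]
nose [(0.87, array([192.512 , 196.4928])), (0.84, array([153.1904, 188.8128])), (0.8, array([183.1936, 141.504 ])), (0.77, array([157.7984, 160.0896])), (0.49, array([270.1824, 133.2096]))]
spine [(0.91, array([152.8832, 151.296 ])), (0.74, array([195.1232, 151.4112])), (0.72, array([268.9024, 127.1808])), (0.68, array([141.2096, 192.1152])), (0.62, 
[... 180 characters left out ...]
4096])), (0.59, array([186.4192, 143.3856]))]
brass_can [(0.94, array([152.7808, 205.5168])), (0.81, array([165.5808, 178.4064])), (0.66, array([266.5984, 127.7184])), (0.62, array([193.9968, 170.304 ])), (0.6, array([281.7024, 241.8048])), (0.54, array([189.4912, 218.6112]))]
[0.4334 0.1617 0.2126] [0.2729 3.1297 0.0001] [-0.3653  0.0173 -4.5592]
nose [0.4669 0.1559 0.2213] pred scene [269.7507 134.4946] wrist [258.2213 282.017 ]
spine [0.4334 0.1617 0.2078] pred scene [267.6988 128.2917] wrist [258.1067 227.5486]
hook_seat [0.4512 0.1586 0.2383] pred scene [269.0782 126.7923] wrist [258.5067 275.8176]
brass_can [0.4512 0.1586 0.1108] pred scene [267.5249 151.0597] wrist [257.2943 205.6498]
```

View pics/w5.png

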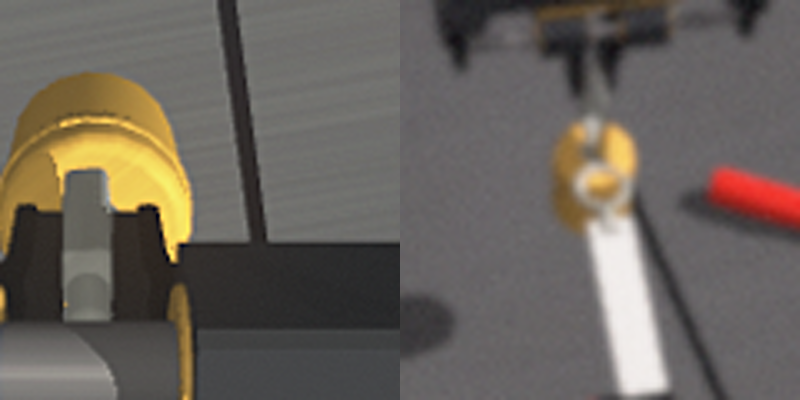

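Predicted hook points in the hand match both views to about 2 px. The bar is about 41 mm ahead in the can's frame, at can height about 100 mm. I'll advance to just short of contact, then in small steps with force checks.

```bash
python3 -m jog '[[[-0.4,-0.15,0.1,0,0,0,0],[-0.6,0,0,0,0,0,0],[-0.5,0,0,0,0,0,0],[0,0,0,0,0,0,0],[0,0,0,0,0,0,0]]]'
python3 -m jog '[[[-0.3,0,0,0,0,0,0],[0,0,0,0,0,0,0]]]'
python3 -m jog '[[[-0.3,0,0,0,0,0,0],[0,0,0,0,0,0,0]]]'
python3 -m jog '[[[-0.3,0,0,0,0,0,0],[0,0,0,0,0,0,0]]]'
```

```text
time: 11.25
position: [0.448, 0.1577, 0.2114]
tool_rot: [-0.273, -3.129, 0.0]
ft_force: [-1.4, -0.0, -5.0]
grip_width: 0.101
time: 11.45
position: [0.4513, 0.1571, 0.2116]
tool_rot: [0.273, 3.129, 0.0]
ft_force: [0.4, -0.3, -4.3]
grip_width: 0.109
time: 11.65
position: [0.4531, 0.1573, 0.2113]
tool_rot: [-0.272, -3.128, -0.001]
ft_force: [-1.8, 1.9, -4.8]
grip_width: 0.104
time: 11.85
position: [0.4564, 0.1568, 0.2114]
tool_rot: [-0.272, -3.129, -0.001]
ft_force: [-4.8, 1.5, -4.9]
grip_width: 0.108
```

```bash
python3 -m jog '[[[-0.2,0,0,0,0,0,0],[0,0,0,0,0,0,0]]]'
python3 - <<'E'
from look import *
s=ctrl.get_state();print(s["position"],s["ft_force"],s["torque"])
S=imaging.get_image("scene");save(S,"s2",(110,170,230,310),7)
print([(round(d["conf"],2),np.array(d["point"])[::-1]*[512,384]) for d in finder.spot_point("eye_bar","scene")[:2]])
E
```

```text
time: 12.05
position: [0.4586, 0.1565, 0.2115]
tool_rot: [-0.272, -3.129, -0.001]
ft_force: [-3.3, 3.4, -4.9]
grip_width: 0.103
[0.4586 0.1565 0.2115] [-3.2508  3.4161 -4.8757] [0.8585 0.9132 0.0791]
[(0.68, array([273.408, 144.384]))]
```

View pics/s2.png

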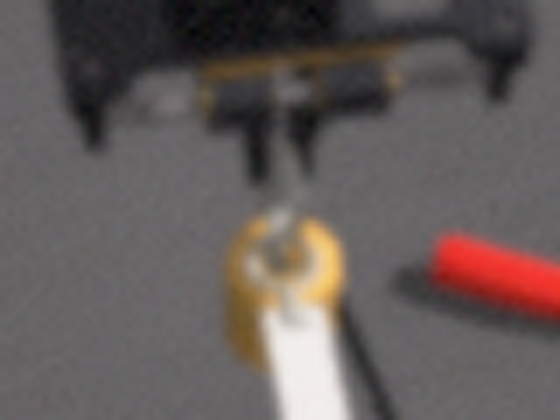

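```bash
python3 -m jog '[[[0,-0.15,0,0,0,0,0],[0,0,0,0,0,0,0]]]'
python3 -m jog '[[[0,-0.15,0,0,0,0,0],[0,0,0,0,0,0,0]]]'
```

```text
time: 12.35
position: [0.4583, 0.1554, 0.2117]
tool_rot: [-0.271, -3.13, -0.003]
ft_force: [-3.7, 4.5, -4.2]
grip_width: 0.104
time: 12.55
position: [0.458, 0.154, 0.2117]
tool_rot: [-0.271, -3.13, -0.003]
ft_force: [-4.0, 3.4, -5.4]
grip_width: 0.103
```

```bash
python3 -m jog '[[[0.5,0,0,0,0,0,0],[0.5,0,0,0,0,0,0],[0,0,0,0,0,0,0],[0,0,0,0,0,0,0]]]'
python3 - <<'E'
from look import *
for i in range(4): 
    m=imaging.get_image("top");s=ctrl.get_state();print(s["position"],s["ft_force"],s["torque"])
S=imaging.get_image("scene")
f=np.hstack([cv2.resize(q["frame"][r0:r0+h,c0:c0+w],(400,400),interpolation=2) for q,r0,h,c0,w in ((m,205,50,205,50),(S,115,50,245,50))])
cv2.imwrite("pics/t5.png",f[:,:,::-1])
Rt=R.from_rotvec(s["tool_rot"]).as_matrix();X=-Rt[:,0];Z=-Rt[:,2]
for n,a,b in (("nose",16,110.5),("hook_seat",0,127.5),("bar",40,102)):
    p=s["position"]+X*(a+18)/1e3+Z*(b-101.8)/1e3;print(n,p,"crop px top",(proj(m,p)-[205,205])*8,"scene",(proj(S,p)-[245,115])*8+[400,0])
E
```

```text
time: 12.95
position: [0.4494, 0.1539, 0.2121]
tool_rot: [0.274, 3.127, 0.0]
ft_force: [0.3, 1.1, -6.7]
grip_width: 0.101
[0.4493 0.154  0.212 ] [ 0.4192  1.2462 -5.0013] [ 0.0424  0.0838 -0.007 ]
[0.4492 0.1541 0.2119] [ 0.258   0.5998 -4.9875] [ 0.0275  0.1235 -0.0066]
[0.449  0.1542 0.2118] [-0.9254 -0.8293 -5.1344] [ 0.0185  0.1031 -0.0141]
[0.4489 0.1543 0.2118] [-0.6741  0.4351 -4.3674] [ 0.0475  0.0802 -0.0311]
nose [0.4824 0.1484 0.2205] crop px top [177.4071 179.4359] scene [593.0277 194.052 ]
hook_seat [0.4666 0.1512 0.2375] crop px top [164.5565 227.609 ] scene [587.6008 132.2653]
bar [0.506  0.1442 0.212 ] crop px top [192.6783 108.2323] scene [602.95   259.4396]
```

View pics/t5.png

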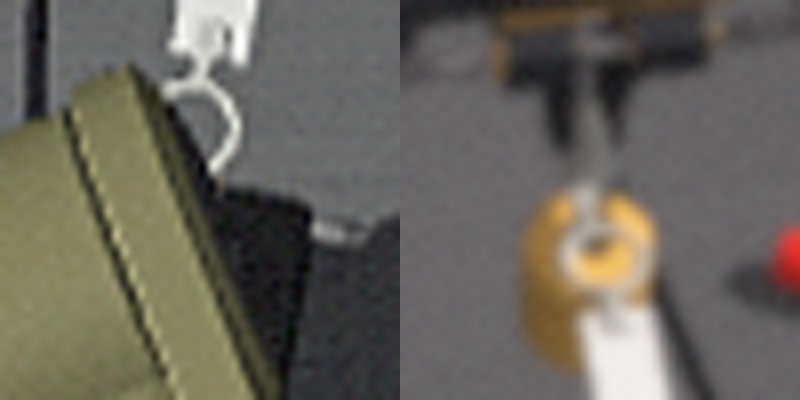

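Zero is clean when off the ring, so the lateral push (+y) was real: the hook sits on the +y side of the ring, as the top view also suggests (about 3.6 mm). I'll shift a further 2.5 mm towards -y and try again gently.

```bash
python3 -m jog '[[[0,-0.25,0,0,0,0,0],[-0.3,0,0,0,0,0,0],[0,0,0,0,0,0,0]]]'
python3 -m jog '[[[-0.3,0,0,0,0,0,0],[0,0,0,0,0,0,0]]]'
python3 -m jog '[[[-0.2,0,0,0,0,0,0],[0,0,0,0,0,0,0],[0,0,0,0,0,0,0]]]'
```

```text
time: 13.5
position: [0.4505, 0.1513, 0.2113]
tool_rot: [-0.273, -3.128, 0.001]
ft_force: [-2.5, -0.1, -6.0]
grip_width: 0.106
time: 13.7
position: [0.4535, 0.151, 0.2112]
tool_rot: [-0.273, -3.128, 0.001]
ft_force: [-3.2, 0.4, -5.0]
grip_width: 0.104
time: 14.0
position: [0.4556, 0.1508, 0.2114]
tool_rot: [-0.273, -3.129, 0.0]
ft_force: [-4.3, -0.2, -4.5]
grip_width: 0.103
```

Now the push is nearly all along x, as the gate should give. Continue in.

```bash
python3 -m jog '[[[-0.2,0,0,0,0,0,0],[-0.2,0,0,0,0,0,0],[0,0,0,0,0,0,0]]]'
python3 -m jog '[[[-0.2,0,0,0,0,0,0],[-0.2,0,0,0,0,0,0],[0,0,0,0,0,0,0]]]'
```

```text
time: 14.3
position: [0.4598, 0.1502, 0.2115]
tool_rot: [-0.273, -3.129, -0.0]
ft_force: [-5.0, 0.2, -4.4]
grip_width: 0.11
time: 14.6
position: [0.4636, 0.1496, 0.2115]
tool_rot: [-0.273, -3.129, -0.0]
ft_force: [-4.9, 1.4, -5.6]
grip_width: 0.107
```

```bash
python3 -m jog '[[[-0.2,0,0,0,0,0,0],[-0.2,0,0,0,0,0,0],[0,0,0,0,0,0,0]]]'
python3 -m jog '[[[-0.15,0,0,0,0,0,0],[0,0,0,0,0,0,0]]]'
```

```text
time: 14.9
position: [0.4688, 0.1485, 0.2117]
tool_rot: [0.273, 3.127, 0.0]
ft_force: [0.1, -0.7, -4.5]
grip_width: 0.104
time: 15.1
position: [0.4706, 0.1481, 0.2122]
tool_rot: [0.274, 3.127, 0.001]
ft_force: [0.4, 0.8, -4.7]
grip_width: 0.109
```

The push vanished at about x = 0, so the gate seems to have slipped past the bar. Lowering gently now, with the force as check.

```bash
python3 -m jog '[[[0,0,0.4,0,0,0,0],[0,0,0.5,0,0,0,0],[0,0,0.5,0,0,0,0],[0,0,0,0,0,0,0]]]'
python3 -m jog '[[[0,0,0.4,0,0,0,0],[0,0,0.3,0,0,0,0],[0,0,0,0,0,0,0]]]'
python3 -m jog '[[[0,0,0.3,0,0,0,0],[0,0,0.2,0,0,0,0],[0,0,0,0,0,0,0]]]'
python3 - <<'E'
from look import *
s=ctrl.get_state();print(s["position"],s["ft_force"],s["torque"])
m=imaging.get_image("top")
for c in ("scene","wrist"):
    imaging.get_image(c)
    for l in ("eye_bar",): print(c,[(round(d["conf"],2),np.array(d["point"])[::-1]*[512,384]) for d in finder.spot_point(l,c)[:2]])
E
```

```text
time: 15.5
position: [0.4685, 0.1481, 0.1964]
tool_rot: [-0.273, -3.128, 0.002]
ft_force: [-0.1, 0.1, -5.1]
grip_width: 0.101
time: 15.8
position: [0.4688, 0.1483, 0.19]
tool_rot: [-0.273, -3.129, 0.001]
ft_force: [0.4, 0.3, -5.3]
grip_width: 0.102
time: 16.1
position: [0.469, 0.1483, 0.1852]
tool_rot: [-0.273, -3.129, 0.0]
ft_force: [0.4, 0.9, -3.9]
grip_width: 0.106
[0.469  0.1483 0.1852] [ 0.4057  0.8596 -3.931 ] [-0.0057  0.1187 -0.0643]
scene [(0.66, array([270.1824, 143.3856]))]
wrist [(0.66, array([256.512 , 286.1184]))]
```

Contact at the seat height as expected. Lowering on until the beam carries it.

```bash
python3 -m jog '[[[0,0,0.2,0,0,0,0],[-0.02,0,0.3,0,0,0,0],[-0.03,0,0.3,0,0,0,0],[0,0,0,0,0,0,0],[0,0,0,0,0,0,0]]]'
python3 -m jog '[[[-0.02,0,0.2,0,0,0,0],[-0.02,0,0.2,0,0,0,0],[0,0,0,0,0,0,0],[0,0,0,0,0,0,0]]]'
python3 - <<'E'
from look import *
F=[]
for i in range(6):
    imaging.get_image("top");s=ctrl.get_state();F.append(np.r_[s["ft_force"],s["torque"]])
print(s["position"],np.mean(F,0))
E
```

```text
time: 16.85
position: [0.4697, 0.1484, 0.1777]
tool_rot: [0.273, 3.13, 0.0]
ft_force: [-1.4, 0.6, -3.1]
grip_width: 0.104
time: 17.25
position: [0.4702, 0.1484, 0.1737]
tool_rot: [0.273, 3.129, 0.0]
ft_force: [0.1, -0.1, -0.4]
grip_width: 0.103
[0.4702 0.1483 0.1737] [-0.4634  0.5763 -1.2954  0.1107  0.0833 -0.0187]
```

```bash
python3 -m jog '[[[-0.02,0,0.2,0,0,0,0],[0,0,0.2,0,0,0,0],[0,0,0,0,0,0,0],[0,0,0,0,0,0,0]]]'
cat > avg.py <<'E'
from look import *
F=[]
for i in range(10):
    imaging.get_image("top");s=ctrl.get_state();F.append(np.r_[s["ft_force"],s["torque"]])
print(s["time"],s["position"],np.mean(F,0),np.std(F,0)[:3])
E
python3 avg.py
```

```text
time: 17.95
position: [0.4705, 0.1483, 0.1697]
tool_rot: [0.273, 3.129, 0.0]
ft_force: [-0.4, 0.6, -1.3]
grip_width: 0.105
18.45 [0.4704 0.1482 0.1696] [ 0.0409  0.5763 -0.413   0.1343 -0.0457  0.0087] [0.6537 0.5474 0.4447]
```

```bash
python3 -m jog '[[[0,0.1,0.12,0,0,0,0],[0,0,0,0,0,0,0],[0,0,0,0,0,0,0]]]'
python3 avg.py
python3 - <<'E'
from look import *
S=imaging.get_image("scene");W=imaging.get_image("wrist")
f=np.hstack([cv2.resize(q["frame"][r0:r0+h,c0:c0+w],(400,400),interpolation=2) for q,r0,h,c0,w in ((W,175,110,205,110),(S,110,60,240,60))])
cv2.imwrite("pics/f1.png",f[:,:,::-1])
E
```

```text
time: 18.75
position: [0.4705, 0.1487, 0.1683]
tool_rot: [0.274, 3.13, -0.001]
ft_force: [0.3, -1.5, -0.1]
grip_width: 0.101
19.25 [0.4705 0.1489 0.1684] [ 0.5675 -1.9936 -0.371  -0.4777 -0.1058 -0.0471] [0.5223 0.5506 0.4223]
```

View pics/f1.png

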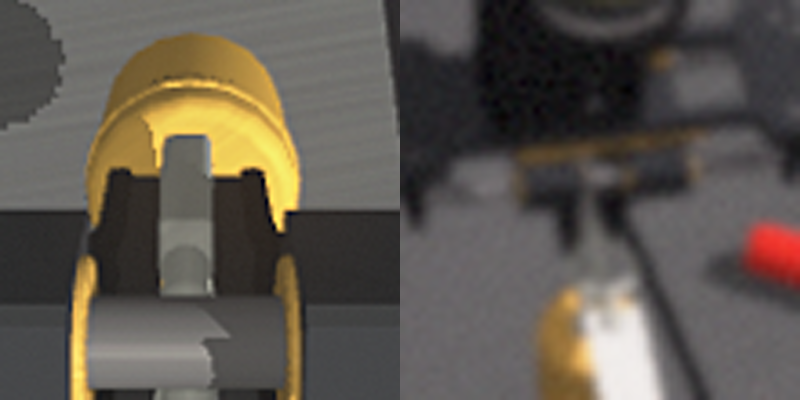

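Scene crop: the hook is in the ring at the beam's end (600,290) and the can hangs under it. I'll take back most of the sideways nudge and lower a last 1 mm.

```bash
python3 -m jog '[[[0,-0.08,0.1,0,0,0,0],[0,0,0,0,0,0,0],[0,0,0,0,0,0,0],[0,0,0,0,0,0,0]]]'
python3 avg.py
```

```text
time: 19.75
position: [0.4705, 0.1486, 0.1675]
tool_rot: [0.272, 3.129, 0.001]
ft_force: [1.1, -0.9, -0.4]
grip_width: 0.102
20.25 [0.4704 0.1486 0.1674] [ 1.5315 -0.9796 -0.0209 -0.2335 -0.3596 -0.0154] [0.4263 0.3928 0.5057]
```

```bash
python3 -m jog '[[[-0.06,-0.04,0,0,0,0,0],[0,0,0,0,0,0,0],[0,0,0,0,0,0,0],[0,0,0,0,0,0,0]]]'
python3 avg.py
```

```text
time: 20.65
position: [0.4706, 0.1483, 0.1673]
tool_rot: [-0.272, -3.129, -0.001]
ft_force: [0.3, 1.1, 0.6]
grip_width: 0.103
21.15 [0.4706 0.1481 0.1673] [0.0907 0.8931 0.0766 0.2367 0.0104 0.0276] [0.5411 0.3822 0.4269]
```

```bash
python3 -m jog '[[[0,0.02,0,0,0,0,0],[0,0,0,0,0,0,0],[0,0,0,0,0,0,0]]]' 15
python3 avg.py
```

```text
time: 21.45
position: [0.4709, 0.1476, 0.1673]
tool_rot: [-0.274, -3.13, 0.001]
ft_force: [0.4, -0.2, 0.2]
grip_width: 0.109
21.95 [0.4709 0.1478 0.1673] [-0.0904 -1.3315 -0.1511 -0.2669  0.0183 -0.0249] [0.5755 0.3297 0.4241]
```

```bash
python3 -m jog '[[[0,0,0,0,0,0,0],[0,0,0,0,0,0,0],[0,0,0,0,0,0,0]]]' 4
python3 -m jog '[[[0,0,0,0,0,0,1.2],[0,0,0,0,0,0,1.4],[0,0,0,0,0,0,1.8],[0,0,0,0,0,0,2.4],[0,0,0,0,0,0,3],[0,0,0,0,0,0,3.5],[0,0,0,0,0,0,4],[0,0,0,0,0,0,4],[0,0,0,0,0,0,4]]]'
```

```text
time: 22.25
position: [0.4709, 0.1481, 0.1674]
tool_rot: [0.273, 3.13, 0.0]
ft_force: [0.1, -2.0, -0.4]
grip_width: 0.117
time: 23.15
position: [0.4709, 0.1481, 0.1674]
tool_rot: [0.273, 3.13, 0.0]
ft_force: [-0.4, -0.0, 0.0]
grip_width: 0.449
```

```bash
python3 -m jog '[[[0,0,0,0,0,0,5],[0,0,0,0,0,0,5],[0,0,-0.5,0,0,0,5],[0,0,-1,0,0,0,5],[0,0,-1.5,0,0,0,5],[0,0,-2,0,0,0,5],[0,0,-2.5,0,0,0,5],[0,0,-3,0,0,0,5],[0,0,-3,0,0,0,5],[0,0,-3,0,0,0,5]]]'
python3 -m jog '[[[0,-3,-2,0,0,0,5],[0,-4,0,0,0,0,5],[0,-4,0,0,0,0,5],[0,-3,0,0,0,0,5],[0,0,0,0,0,0,5],[0,0,0,0,0,0,5]]]'
python3 - <<'E'
from look import *
P={}
for i in range(4):
    S=imaging.get_image("scene");r=finder.trace("brass_can","scene")
    c=[np.array(d["point"])[::-1]*[512,384] for d in r]; c=[x for x in c if x[0]>235 and x[1]<190]
    print(ctrl.get_state()["time"],c)
for c in ("scene","top","wrist"):
    m=imaging.get_image(c)
    for l in ("brass_can","eye_bar","nose","gate","hook_seat"):
        try: print(c,l,[(round(d["conf"],2),np.round(np.array(d["point"])[::-1]*[512,384])) for d in finder.spot_point(l,c)[:6]])
        except Exception as e: print(l,e)
    if c=="top": T=m
    if c=="wrist": W=m
f=np.hstack([cv2.resize(q["frame"][r0:r0+h,c0:c0+w],(400,400),interpolation=2) for q,r0,h,c0,w in ((S,110,64,238,64),(W,120,180,300,180))])
cv2.imwrite("pics/f2.png",f[:,:,::-1])
E
```

```text
time: 24.15
position: [0.4708, 0.148, 0.3347]
tool_rot: [0.273, 3.129, 0.001]
ft_force: [0.9, 0.6, -0.1]
grip_width: 0.573
time: 24.75
position: [0.4467, 0.01, 0.3534]
tool_rot: [0.275, 3.128, 0.003]
ft_force: [0.4, -0.0, 0.2]
grip_width: 0.58
24.85 [array([262.1952, 165.504 ]), array([363.1104, 138.0864])]
24.95 [array([263.68  , 164.5824])]
25.05 [array([261.888 , 163.8144])]
25.15 [array([261.9904, 163.2   ])]
scene brass_can [(0.88, array([166., 176.])), (0.81, array([195., 173.])), (0.63, array([150., 204.])), (0.57, array([268., 166.])), (0.55, array([192., 220.]))]
scene eye_bar [(0.77, array([270., 147.])), (0.54, array([264., 167.]))]
scene nose [(0.79, array([153., 189.])), (0.75, array([191., 197.])), (0.69, array([184., 141.])), (0.59, array([157., 160.])), (0.53, array([270., 155.]))]
gate it knows: blue_can, brass_can, driver, eye_bar, grey_can, hook_seat, iris_mount, lens_case, lens_mount, nose, spine, stand, wash_bottle
scene hook_seat [(0.82, array([189., 199.])), (0.75, array([159., 150.])), (0.75, array([147., 189.])), (0.74, array([268., 148.]))]
top brass_can [(0
[... 517 characters left out ...]
3.])), (0.51, array([330., 206.]))]
wrist brass_can [(0.91, array([194., 214.])), (0.77, array([336., 173.])), (0.66, array([204., 125.])), (0.62, array([147., 135.])), (0.62, array([130., 188.]))]
wrist eye_bar [(0.65, array([376., 195.]))]
wrist nose [(0.76, array([359., 202.])), (0.67, array([115., 213.])), (0.66, array([170., 114.])), (0.64, array([113., 155.])), (0.6, array([185., 231.]))]
gate it knows: blue_can, brass_can, driver, eye_bar, grey_can, hook_seat, iris_mount, lens_case, lens_mount, nose, spine, stand, wash_bottle
wrist hook_seat [(0.83, array([ 97., 142.])), (0.83, array([178., 251.])), (0.79, array([ 92., 210.])), (0.68, array([171., 133.])), (0.61, array([365., 190.]))]
```

View pics/f2.png

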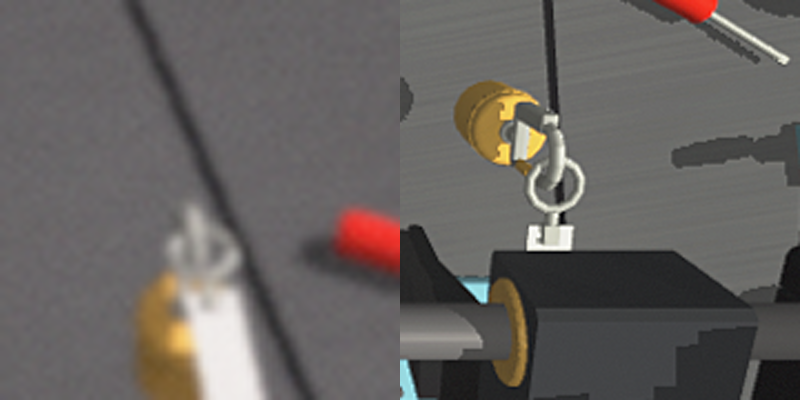

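The ring passes through the hook and the can hangs free under it (right crop: ring (555,185), can (495,125)). I'll let it settle and check for stillness before handing in.

```bash
for i in 1 2 3; do python3 -m jog '[[[0,0,0,0,0,0,5],[0,0,0,0,0,0,5],[0,0,0,0,0,0,5],[0,0,0,0,0,0,5],[0,0,0,0,0,0,5],[0,0,0,0,0,0,5],[0,0,0,0,0,0,5],[0,0,0,0,0,0,5],[0,0,0,0,0,0,5],[0,0,0,0,0,0,5],[0,0,0,0,0,0,5],[0,0,0,0,0,0,5]]]' | head -1; done
cat > still.py <<'E'
from h import *
def cen(c):
    f=imaging.get_image(c)["frame"].astype(int)
    r0,r1,c0,c1=(120,200,240,285) if c=="scene" else (130,230,300,400)
    g=f[r0:r1,c0:c1];m=(g[...,0]-g[...,2]>60)&(g[...,1]-g[...,2]>25)
    y,x=np.where(m);return np.round([x.mean()+c0,y.mean()+r0,m.sum()],2)
for i in range(8): print(cen("wrist"),cen("scene"),ctrl.get_state()["time"])
E
python3 still.py
```

```text
time: 27.1
time: 28.3
time: 29.5
[343.91 174.62 735.  ] [264.18 165.15 131.  ] 29.6
[343.93 174.6  734.  ] [264.23 165.14 129.  ] 29.7
[343.99 174.64 731.  ] [264.17 165.08 129.  ] 29.8
[343.94 174.61 732.  ] [264.22 165.08 131.  ] 29.9
[343.94 174.55 730.  ] [264.27 165.17 128.  ] 30.0
[343.94 174.57 734.  ] [264.23 165.13 129.  ] 30.1
[343.9  174.61 736.  ] [264.22 165.08 131.  ] 30.2
[343.92 174.59 735.  ] [264.24 165.17 131.  ] 30.3
```

Still to within 0.1 px. Handing in.

```bash
python3 -c "
from bench import close_job
print(close_job())"
```

```text
the job is handed in; nothing more can be done
None
```

The smaller brass can now hangs on the ring of the beam, and I handed the job in at about 30 s of the 58 s allowed.

**Grasp:** I gripped the can by its spine. It weighed about 5.1 N.

**Hooking:** The first press met a sideways push of about 3 N because the hook sat off-centre to +y. I first nudged it 3 mm across while still pressing, which did not help. I then backed off the ring, shifted another 2.5 mm and pressed in again with about 5 N along the beam. The push dropped to zero once the bar was inside the hook.

**Lowering:** I lowered until the wrist's vertical force averaged about 0 N (between -0.15 and +0.08 N), roughly 19 mm of sag, and then let go.

**Checks after release:**
- The last picture shows the ring through the bow and the can hanging under the beam.
- The can moved less than 0.1 px over the last 0.7 s, and the gripper is well clear.

**What was weak or disagreed:**
- The cameras disagreed by a few millimetres on the ring's sideways position. I settled it by force.
- A sideways force of 1 to 2 N was left just before release.
- I judged the gate shut from the force drop and the hanging pose; no close picture shows the gate itself.
- I did not measure again where the other cans and the optics stand, but I saw no contact with them.

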